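# Unhook the green-gripped dental model and stand it in the tray

## Robot

A 6-joint arm with a two-finger parallel gripper is mounted at the origin on the work surface. World frame = base frame: x ahead of the robot, y to its left, z up, the work surface at z = 0. Lengths are in m, angles in degrees, forces in N, time in s.
With the tool pointing down it reaches from about 0.4 to 0.825 m from the base axis. Payload 7 kg.
Tool frame: the origin (TCP) lies midway between the tips of the shut fingers; the grasp point (between the pads) lies 19 mm behind it (r.grip_point_offset is the z of the grasp point in the tool frame, in m); z points along the fingers, y is the line along which they close (so a half turn about z gives the same grasp; the last joint's range is limited). The gripper opens to 88 mm and grips with 3 to 60 N. Pads are 19 mm wide; open, the fingers measure 130 mm over their backs; the gripper's body (78 mm by 193 mm) begins 47 mm behind the grasp point.
Start: joints at [-50.013, 20.546, 0.682, 0, -70.136, -16.507], TCP at [0.269, -0.619, 0.227] pointing down, gripper open.
Joint ranges: [-176.03, 176.03], [-82.01, 121.73], [-58.28, 71.71], [-173.87, 95.51], [-174.79, -0.11], [-173.66, 173.66]. Speed limits (degrees/s): [136.94, 136.94, 172.46, 180, 180, 180].

## Interface

Orientations are given as [roll, pitch, yaw] about the fixed x, y, z axes, in that order (R = Rz(yaw) Ry(pitch) Rx(roll)).
In Python, from plant import r, viewer, recognise, outline_of, pinpoint gives the robot as it stands.
- The arm moves only by the tool move_arm, never from a script. Its argument "targets" is a list of rows, each a list of 2 entries, a list of its own where there are three numbers: the shift along the tool's x, y, z in cm, then the turn, a rotation vector about the tool's x, y, z in rad. A call has 1 to 5 rows; each row is the pose to reach, as a shift and turn from the pose commanded when the call began, along the tool's axes at that moment; what a row does not reach only later rows make up. A row lasts 1/8 s, in which the tool goes at most 62.5 mm and 10.7 degrees, less where a joint would pass 70% of its speed; a pose out of reach is approached as far as the arm can. A call with a gripper value outside its range is refused whole. "jaw" is the finger opening in cm, from 0 to 8.76, set as the call begins (left out, the last holds). The fingers move at their own pace and stop on an object; "squeeze" is the grip in N (left out, the last holds). Time passes only in rows, so rows that repeat a pose let the fingers close. It gives the time, the measured TCP pose, the force, the opening and the grip force at its end, in the units of the state.
- r.get_state(): the state, without advancing time (a new reading comes with each control period).
- viewer.capture(name): name is "scene" or "top"; returns a dict with "image" (384x512x3 uint8, blue, green, red), "intrinsics" (3x3 intrinsics, pixels), "camera_from_world" (4x4, takes a point from world to camera coordinates). Camera axes: x right, y up, looking along -z (the intrinsics and any distortion apply to the point x, -y, -z); pixel columns grow to the right and rows downward; lengths in m; the calibration is good to about 2 mm. A picture is of the moment at which its call begins. There is no depth.
- r.close_job(): hands the job in; it is judged then, once.
Trained networks look in the newest picture that a camera, given by its name, has taken for a name from the list of things; names that differ only in an ending like _2 or _b are one class to them, and where a whole thing is asked for, a point or a joint stands for the part that bears it (a point fixed in the world has none). Each returns a list of dicts, best first, with "score" (0 to 1); they miss things now and then, are a little off and sometimes report something else, mostly with a low value. They report only what shows in the picture. A call takes as long as a camera call.
- recognise(label, camera): "box" ([left, top, right, bottom] in pixels, round what is visible of it).
- outline_of(label, camera): "mask" (384x512 bool, what is visible of it) and "box" ([left, top, right, bottom] in pixels, round what is visible of it).
- pinpoint(label, camera): "location" ([row, column] in pixels: a listed point, or the origin of a listed thing).
The state is a dict: "time_s": time; "joints": joint angles; "qd": joint speeds; "joint_torque": joint torques, N m; "tcp_pos": TCP position; "eef_rot": TCP orientation; "contact_force": force on the tool from outside, world axes, zero at the start; "moment": the same for the moment, N m; "gripper_width": finger opening in m; "gripper_force": force on a finger pad.
Only numpy, scipy, OpenCV 4.12 (cv2) and the standard library are available. Lean on these libraries where they do the work, as an engineer would, in place of code of your own. Each camera call takes 0.05 s, during which the arm holds its last target. There are 200 camera calls.

## Task

Take the dental arch model with the green grip off its hook: with its own crossbar push the red sprung keeper back until the bar is clear of the hook's noses, then lift it up and out. Set it down upright on the floor of the black tray (do not drop it) and let go; leave the white-gripped model hanging where it is.

Things in the scene. Friction and masses are not known exactly. Their poses are not given: they have to be found in the camera images.
- green_carrier: Green-gripped olive dental arch on its carrier, 0.2 kg. Origin: centre of its underside, 30 mm above the bench when hung. +z up, crossbar along y, +x level from the hook's tips to its keeper. Base 50 (x) by 56; steel bar 10 by 10, 126 long, at heights 75 to 85; green grip block 14 (x) by 24 (y) at heights 85 to 145: pinch it across x, fingertips at least 105 above the origin to stay over the noses.
- keeper_green (a joint): Red sprung U-slide on the fixed hook of the green model: metres pushed along the carrier's +x, 0 shut, 0.028 stop; 2 to 4.5 N, springs shut. Its pads (tops 123 mm above bench) stand 2 behind the bar. Two arms 84 apart carry the bar; the noses at their tips (tops 127) cover it until it is pushed level over 8 from rest (18 is good); then lift straight up, underside to 140.
- tray: Empty black open tray fixed on the bench near its middle, 160 (x) by 150 (y) mm outside, walls 4 thick and 14 high. Origin: centre of its underside; its floor is 5 above that; z up.
- white_carrier: The bystander: same shape, sizes and frame as the green carrier but with ivory arch and white grip block, hung on a second identical hook with its own keeper. The two may change places, left or right of the tray.

How it is judged:
By the outcome, as a careful person would: the job done as asked, in the order asked, and still so for the second after the job is handed in, with the robot touching nothing.
It also fails if it takes over 42 s, if anything falls off the work surface, if the arm or the gripper's body presses on something with over 40 N, if the wrist force passes 120 N, or if a joint passes its speed limit or range.

## Working session

There is one attempt and no reset: what is moved stays moved. The work goes in short steps, Python scripts to look and compute and a tool call to move; the robot and the scene stay as the last step left them, time stands still between calls to the robot, and variables do not carry over. Pictures are saved under pics/ and viewed, at most 10 in all, crops included, and the job is handed in when it is done.

Besides the shell and the picture viewer there is one more tool, called after ">>>" in YAML: its name, and indented under it one key for each argument. move_arm: Moves the arm, as the interface text tells. Its arguments: {"type":"object","properties":{"targets":{"type":"array","items":{"type":"array"}},"jaw":{"type":"number"},"squeeze":{"type":"number"}},"required":["targets"]}

```bash
mkdir -p pics; python3 - <<'E'
from plant import r,viewer,recognise,outline_of,pinpoint
import cv2,numpy as np
s=r.get_state();print(s)
ims=[]
for c in("scene","top"):
    d=viewer.capture(c);cv2.imwrite(f"pics/{c}0.png",d["image"]);print(c,np.round(d["intrinsics"],1).tolist(),np.round(d["camera_from_world"],4).tolist())
    for l in("green_carrier","white_carrier","keeper_green","tray"):
        print(l,[(np.round(x["location"],1),round(x["score"],2)) for x in pinpoint(l,c)][:3],[(np.round(x["box"]),round(x["score"],2)) for x in recognise(l,c)][:3])
E
```

```text
{'time_s': 0.0, 'joints': array([-5.00118167e+01,  2.05907554e+01,  6.32489626e-01, -2.36388227e-02,
       -7.01359228e+01, -1.65053273e+01]), 'qd': array([ 0.01942064, -0.00413952, -0.01500305,  0.02650835, -0.01342177,
       -0.06646619]), 'joint_torque': array([ 6.29128613e-05, -5.82717025e+01,  2.93048269e+01,  6.99714661e+00,
        6.68754205e-03, -1.69274049e-04]), 'tcp_pos': array([ 0.2687389 , -0.61863763,  0.22560955]), 'eef_rot': array([ 1.79903379e+02, -5.45631263e-03, -1.56525190e+02]), 'contact_force': array([-0.13161813, -0.78256469,  0.16250978]), 'moment': array([-0.01505991,  0.01175808,  0.05264899]), 'gripper_force': 0.0, 'gripper_width': 0.08762858629764989}
scene [[404.9, 0.0, 256.2], [0.0, 404.9, 182.8], [0.0, 0.0, 1.0]] [[0.1655, 0.9862, 0.0092, -0.0406], [-0.6323, 0.099, 0.7684, 0.3028], [0.7569, -0.133, 0.6399, -1.2111], [0.0, 0.0, 0.0, 1.0]]
green_carrier [] [(array([ 96., 132., 140., 210.]), 0.84)]
white_carrier [(array([169.3, 392.1]), 0.86)] [(array([377., 104., 415., 176.]), 0.9), (array([225., 158., 308., 213.]), 0.39)]Traceback (most recent call last):
  File "<stdin>", line 8, in <module>
ValueError: it knows: green_carrier, tray, white_carrier
```

```bash
python3 - <<'E'
from plant import r,viewer,recognise,outline_of,pinpoint
import cv2,numpy as np
for c in("scene","top"):
    d=viewer.capture(c);im=d["image"];cv2.imwrite(f"pics/{c}0.png",cv2.resize(im,(800,600),interpolation=cv2.INTER_CUBIC))
    print(c,np.round(d["intrinsics"],1).tolist(),np.round(d["camera_from_world"],4).tolist(),[k for k in d])
    for l in("green_carrier","white_carrier","tray"):
        print(l,[(np.round(x["location"],1),round(x["score"],2)) for x in pinpoint(l,c)][:3],[(np.round(x["box"]),round(x["score"],2)) for x in recognise(l,c)][:3])
E
```

```text
scene [[404.9, 0.0, 256.2], [0.0, 404.9, 182.8], [0.0, 0.0, 1.0]] [[0.1655, 0.9862, 0.0092, -0.0406], [-0.6323, 0.099, 0.7684, 0.3028], [0.7569, -0.133, 0.6399, -1.2111], [0.0, 0.0, 0.0, 1.0]] ['image', 'intrinsics', 'camera_from_world']
green_carrier [(array([201.4, 124.5]), 0.65), (array([188.7, 263.5]), 0.29)] [(array([ 98., 131., 138., 212.]), 0.73)]
white_carrier [(array([165.8, 391.5]), 0.94), (array([201.5, 124.4]), 0.26)] [(array([377., 101., 415., 176.]), 0.77)]
tray [(array([188.8, 267.9]), 0.95)] [(array([230., 160., 311., 210.]), 0.58), (array([375., 100., 413., 175.]), 0.27)]
top [[363.9, 0.0, 257.9], [0.0, 363.9, 194.0], [0.0, 0.0, 1.0]] [[-0.0125, -0.9992, -0.0385, -0.013], [0.9916, -0.0174, 0.1279, -0.524], [-0.1284, -0.0366, 0.991, -0.7761], [0.0, 0.0, 0.0, 1.0]] ['image', 'intrinsics', 'camera_from_world']
green_carrier [(array([193.8, 382.7]), 0.9)] [(array([371., 159., 411., 218.]), 0.82)]
white_carrier [(array([206.8, 141.5]), 0.7)] [(array([111., 183., 152., 222.]), 0.57)]
tray [] [(array([219., 174., 298., 254.]), 0.6)]
```

View pics/scene0.png

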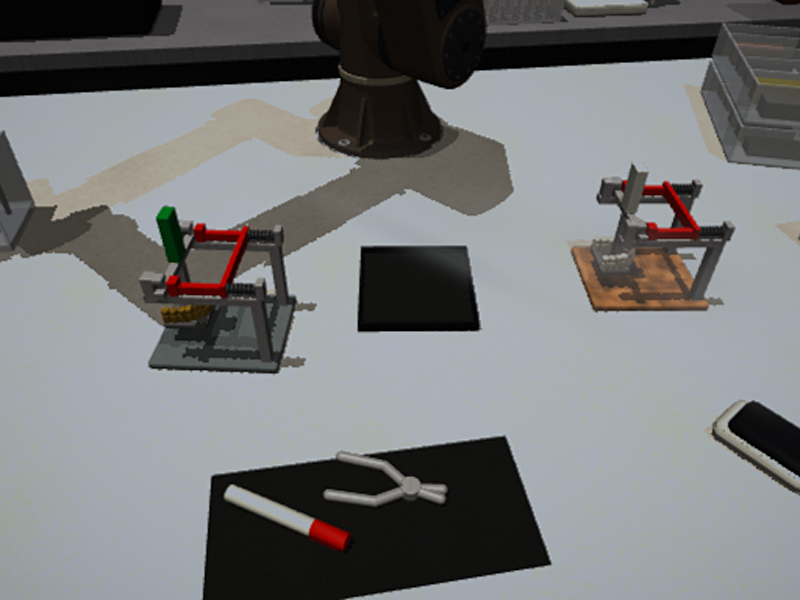

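View pics/top0.png

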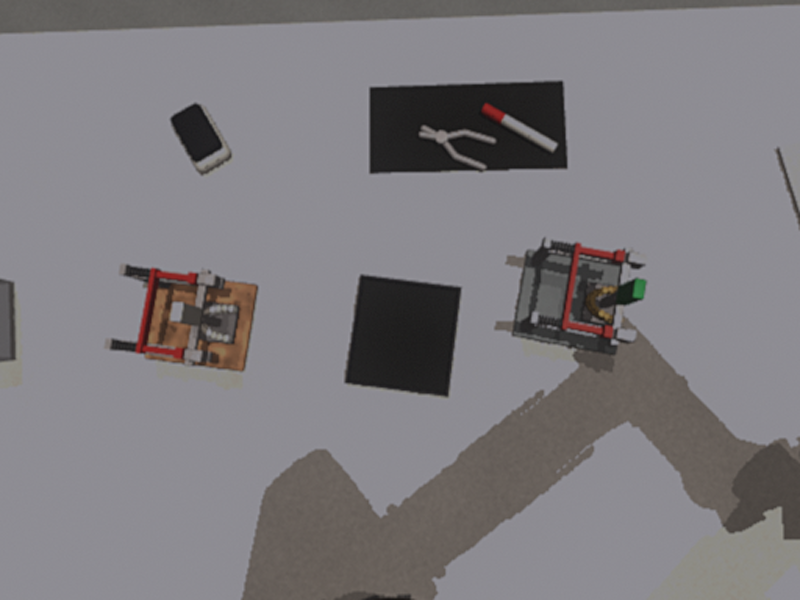

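The scene view shows the green model at left (165,235 at 800 scale), with its red keeper extending toward image right. The top view has green at (632,290), its keeper to the left, the tray at (403,335), and the white model on the far left. Next I'll measure these from colour masks.

```bash
cat > h.py <<'E'
from plant import r,viewer,recognise,outline_of,pinpoint
import cv2,numpy as np
from scipy.optimize import least_squares
def cam(d): return d["intrinsics"],d["camera_from_world"]
def proj(P,d):
    K,T=cam(d);p=np.atleast_2d(P)@T[:3,:3].T+T[:3,3];p=p*[1,-1,-1];q=p@K.T;return q[:,:2]/q[:,2:]
def back(uv,z,d):
    K,T=cam(d);uv=np.atleast_2d(uv).astype(float);c=np.c_[uv,np.ones(len(uv))]@np.linalg.inv(K).T*[1,-1,-1]
    w=c@T[:3,:3];o=-T[:3,:3].T@T[:3,3];return o+w*((z-o[2])/w[:,2])[:,None]
def largest(m):
    n,l,s,c=cv2.connectedComponentsWithStats(m.astype(np.uint8));i=1+np.argmax(s[1:,4]);return (l==i)
def hsv(d): return np.moveaxis(cv2.cvtColor(d["image"],cv2.COLOR_BGR2HSV).astype(int),2,0)
def green(d):
    h,s,v=hsv(d);return largest((abs(h-62)<17)&(s>110)&(v>40))
def block(p,z0=0.03):
    x,y,yaw=p[:3];c,s=np.cos(yaw),np.sin(yaw)
    return np.array([[x+c*a-s*b,y+s*a+c*b,z0+e] for a in(-.007,.007) for b in(-.012,.012) for e in(.085,.145)])
def hull_stat(q):
    hq=cv2.convexHull(q.astype(np.float32))[:,0];M=cv2.moments(hq);a=M["m00"]
    return np.r_[q.min(0),q.max(0),M["m10"]/a,M["m01"]/a]
def mstat(m):
    v,u=np.nonzero(m);return np.r_[u.min()-.5,v.min()-.5,u.max()+.5,v.max()+.5,u.mean(),v.mean()]
E
python3 - <<'E'
from h import *
D={c:viewer.capture(c) for c in("scene","top")}
S={c:mstat(green(d)) for c,d in D.items()};print(S)
p0=np.r_[back(S["top"][4:],.145,D["top"])[0][:2],np.pi/2]
print(p0, back(S["scene"][4:],.145,D["scene"]))
d=D["top"];h,s,v=hsv(d);red=((h<8)|(h>172))&(s>140)&(v>60)
red[:, :300]=0; red[:150]=0; red=largest(cv2.dilate(red.astype(np.uint8),np.ones((3,3))))&red
vv,uu=np.nonzero(red);W=back(np.c_[uu,vv],.118,d)[:,:2]
rc=cv2.minAreaRect((W*1000).astype(np.float32));print("red rect",rc)
for yaw in np.radians([78,82,86,90,94,98]):
    f=lambda q:np.concatenate([hull_stat(proj(block([q[0],q[1],yaw]),D[c]))-S[c] for c in D])*np.tile([.4]*4+[1]*2,2)
    o=least_squares(f,p0[:2]);print(np.degrees(yaw),np.round(o.x,4),round(o.cost,2),np.round(o.fun,1))
# tray
for c in D:
    g=D[c]["image"].max(2)<60
    b=recognise("tray",c)[0]["box"];m=np.zeros_like(g);x0,y0,x1,y1=[int(t) for t in b];m[y0-6:y1+6,x0-6:x1+6]=1
    m=largest(g&m);v,u=np.nonzero(m);print(c,cv2.minAreaRect((back(np.c_[u,v],.010,D[c])[:,:2]*1000).astype(np.float32)))
np.save("red.npy",W)
K=cv2.resize(D["top"]["image"][140:240,310:430],(720,600),interpolation=cv2.INTER_CUBIC);cv2.imwrite("pics/crop1.png",K)
E
```

```text
{'scene': array([ 99.5       , 131.5       , 113.5       , 167.5       ,
       106.73584906, 148.02358491]), 'top': array([403.5       , 178.5       , 412.5       , 190.5       ,
       408.28735632, 184.56321839])}
[ 0.52228612 -0.30982905  1.57079633] [[ 0.51404716 -0.30435059  0.145     ]]
red rect ((526.41796875, -263.411865234375), (61.964141845703125, 111.88813781738281), 77.97747039794922)
78.0 [ 0.5205 -0.3044] 14.93 [-1.7 -0.1  1.1  0.5 -0.7  1.7 -3.2 -1.   1.5  1.6 -2.3  0.7]
82.0 [ 0.5193 -0.3062] 13.23 [-1.9 -0.2  0.6  0.3 -1.7  1.4 -2.7 -0.7  1.8  1.7 -1.3  1.3]
86.0 [ 0.5201 -0.3052] 11.73 [-1.5 -0.2  0.6  0.5 -1.2  1.6 -2.7 -0.8  1.4  1.5 -1.8  0.9]
90.0 [ 0.521  -0.3058] 12.3 [-1.5 -0.1  0.3  0.7 -1.6  2.  -2.7 -0.9  1.6  1.3 -1.6  0.5]
94.0 [ 0.5194 -0.3052] 12.62 [-1.1 -0.4  0.3  0.5 -1.1  1.4 -3.  -0.7  1.7  1.7 -1.9  1.3]
98.0 [ 0.5201 -0.3055] 13.43 [-1.  -0.3  0.2  0.6 -1.3  1.7 -3.1 -0.9  1.9  1.6 -1.7  0.9]
scene ((486.9425964355469, -20.123977661132812), (149.54615783691406, 170.41781616210938), 81.42466735839844)
top ((532.4678344726562, -288.28704833984375), (94.6635971069336, 54.42523193359375), 9.621747016906738)
```

View pics/crop1.png

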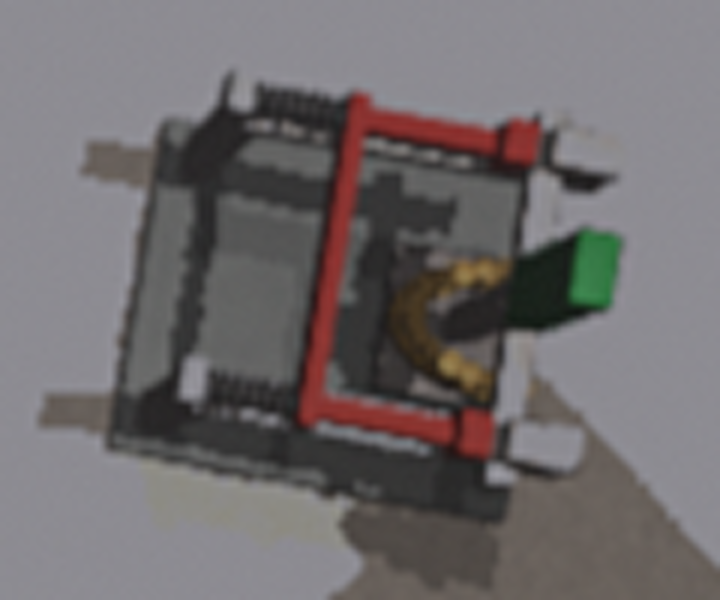

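The crop shows the keeper's crosspiece running from (360,100) to (312,415), its arms reaching right to the pads at about (520,145) and (475,435), and the green top face centred at (595,270). My green mask missed the block's dark side face, so I'll refine it and measure the yaw from the crosspiece.

```bash
python3 - <<'E'
from h import *
D={c:viewer.capture(c) for c in("scene","top")}
d=D["top"]
def green2(d):
    h,s,v=hsv(d);return largest((abs(h-62)<20)&(s>90)&(v>18))
for c in D: print(c,green2(D[c]).sum(),mstat(green2(D[c])))
# crosspiece & arms lines in the top view
h,s,v=hsv(d);red=((h<8)|(h>172))&(s>120)&(v>60)
V,U=np.nonzero(red)
X,Y=(U-310+.5)*6,(V-140+.5)*6
def line(sel):
    W=back(np.c_[U,V][sel],.118,d)[:,:2]*1000
    vx,vy,x,y=cv2.fitLine(W.astype(np.float32),cv2.DIST_HUBER,0,.01,.01).ravel();return sel.sum(),round(np.degrees(np.arctan2(vy,vx)),1),round(x,1),round(y,1)
cx=360-(Y-100)*48/315
print("cross",line((abs(X-cx)<25)&(Y>135)&(Y<385)))
print("armA",line((X>380)&(X<500)&(Y>90)&(Y<170)));print("armB",line((X>340)&(X<450)&(Y>380)&(Y<460)))
print("pads end",back([[310+540/6-.5,140+145/6-.5],[310+493/6-.5,140+435/6-.5]],.118,d)[:,:2])
S={c:mstat(green2(D[c])) for c in D}
for yaw in np.radians([74,78,82,86,90]):
    f=lambda q:np.concatenate([hull_stat(proj(block([q[0],q[1],yaw]),D[c]))-S[c] for c in D])*np.tile([.4]*4+[1]*2,2)
    o=least_squares(f,[.52,-.305]);print(np.degrees(yaw),np.round(o.x,4),round(o.cost,2),np.round(o.fun,1))
for c,b in(("scene",(230,150,312,216)),("top",(215,170,302,260))):
    g=D[c]["image"].max(2)<70;m=np.zeros_like(g);x0,y0,x1,y1=b;m[y0:y1,x0:x1]=1
    m=largest(g&m);v,u=np.nonzero(m);print(c,cv2.minAreaRect((back(np.c_[u,v],.010,D[c])[:,:2]*1000).astype(np.float32)))
E
```

```text
scene 425 [ 99.5        131.5        118.5        167.5        108.82117647
 149.78823529]
top 96 [403.5        177.5        412.5        191.5        408.21875
 184.69791667]
cross (np.int64(140), np.float32(-11.6), np.float32(531.1), np.float32(-236.0))
armA (np.int64(81), np.float32(77.7), np.float32(572.9), np.float32(-272.6))
armB (np.int64(70), np.float32(76.3), np.float32(477.2), np.float32(-253.7))
pads end [[ 0.56845527 -0.30553158]
 [ 0.47281894 -0.28455895]]
74.0 [ 0.5201 -0.304 ] 16.61 [-1.7 -0.3 -0.6  0.5 -2.5 -0.2 -3.5 -0.6  1.6  1.3 -2.4  0.8]
78.0 [ 0.5204 -0.3035] 15.38 [-1.4 -0.2 -0.7  0.5 -2.2 -0.1 -3.4 -0.6  1.3  1.2 -2.7  0.7]
82.0 [ 0.5204 -0.3035] 14.37 [-1.3 -0.1 -0.8  0.4 -2.3 -0.1 -3.2 -0.5  1.2  1.1 -2.7  0.6]
86.0 [ 0.5204 -0.304 ] 13.6 [-1.2 -0.2 -1.1  0.5 -2.5 -0.1 -3.  -0.5  1.1  1.  -2.5  0.6]
90.0 [ 0.5203 -0.3042] 14.24 [-1.  -0.3 -1.3  0.5 -2.6 -0.1 -3.1 -0.4  1.3  1.  -2.4  0.7]
scene ((486.9344787597656, -20.270919799804688), (150.4036407470703, 169.82791137695312), 81.1881103515625)
top ((481.10467529296875, -18.961708068847656), (149.2294158935547, 159.10089111328125), 81.7814712524414)
```

```bash
python3 - <<'E'
from h import *
D={c:viewer.capture(c) for c in("scene","top")}
yaw=np.radians(78)
st=mstat(green(D["top"]));h,s,v=hsv(D["top"])
m=(abs(h-62)<20)&(s>110)&(v>85);m=largest(m);st=mstat(m);print("top face",m.sum(),st, back(st[4:],.175,D["top"])[0][:2])
q=proj(block([.5204,-.3005,yaw])[1::2],D["top"]);print("pred face at .5204,-.3005",q.mean(0).round(1),q.min(0).round(1),q.max(0).round(1), cv2.contourArea(cv2.convexHull(q.astype(np.float32))))
q=proj(block([.5204,-.3005,yaw]),D["top"]);print("pred all top",hull_stat(q).round(1))
q=proj(block([.5204,-.3005,yaw]),D["scene"]);print("pred scene",hull_stat(q).round(1))
h,s,v=hsv(D["scene"]);m=largest((abs(h-62)<20)&(s>90)&(v>18));print(mstat(m))
for c,o in(("top",(170,395,198,416)),("scene",(126,94,172,124))):
    a,b,e,f=o;h,s,v=hsv(D[c])
im=[]
for c,(r0,c0) in(("top",(165,380)),("scene",(125,88))):
    k=cv2.resize(D[c]["image"][r0:r0+50,c0:c0+40],(400,500),interpolation=cv2.INTER_NEAREST)
    q=proj(block([.5204,-.3005,yaw]),D[c]);hq=((cv2.convexHull(q.astype(np.float32))[:,0]-[c0,r0]+.5)*10).astype(int)
    cv2.polylines(k,[hq],True,(255,0,255),1);im.append(k)
cv2.imwrite("pics/c2.png",np.clip(np.hstack(im).astype(float)*1.5,0,255))
E
```

```text
top face 78 [404.5        178.5        412.5        190.5        408.65384615
 184.6025641 ] [ 0.51775104 -0.29920983]
pred face at .5204,-.3005 [409.3 183.2] [404.4 176. ] [414.1 190.3] 102.92202347330749
pred all top [393.4 176.  414.1 194.5 403.9 185.4]
pred scene [ 97.9 130.9 118.6 168.5 108.4 149.5]
[ 99.5        131.5        118.5        167.5        108.81411765
 149.77411765][ WARN:0@2.316] global loadsave.cpp:1063 imwrite_ Unsupported depth image for selected encoder is fallbacked to CV_8U.
```

View pics/c2.png

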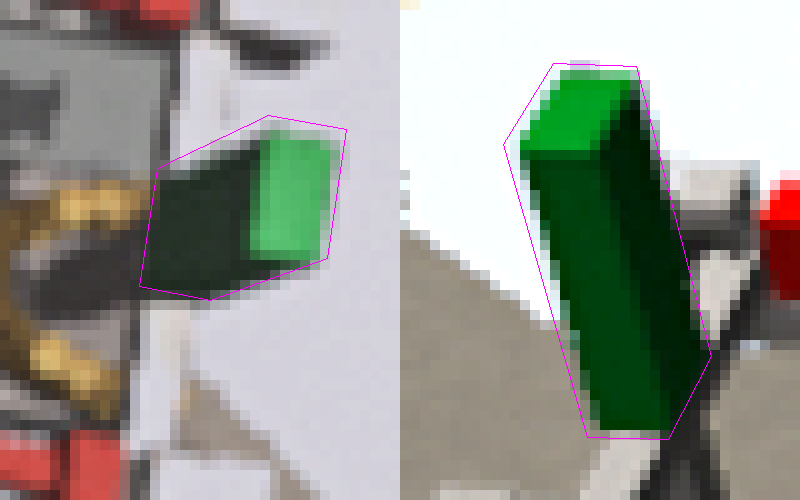

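The outline matches the block in both views to about 1 px, so the green origin is near (0.5185,-0.2995) with yaw 78°. The tray is near (0.483,-0.0195). Moving above the grip now.

>>> move_arm:
  targets:
    - [[-10, 5.4, -0.4], [0, 0, 0.18]]
    - [[-16, 8.6, -0.8], [0, 0, 0.34]]
    - [[-22, 11.9, -1], [0, 0, 0.5]]
    - [[-28, 15.1, -1.2], [0, 0, 0.62]]
    - [[-34, 18.4, -1.4], [0, 0, 0.62]]
  jaw: 6

```text
time_s: 1.98
tcp_pos: [0.4624, -0.3723, 0.2386]
eef_rot: [-180.0, 0.0, 167.9]
contact_force: [0.7, -0.4, 0.7]
gripper_width: 0.0605
gripper_force: 0.0
```

>>> move_arm:
  targets:
    - [[0, 0, 0], [0, 0, 0]]

```text
time_s: 2.1
tcp_pos: [0.464, -0.3709, 0.2387]
eef_rot: [180.0, 0.1, 168.2]
contact_force: [0.2, -0.8, -0.2]
gripper_width: 0.0602
gripper_force: 0.0
```

>>> move_arm:
  targets:
    - [[-2, 4.2, 0], [0, 0, 0]]
    - [[-3.9, 8.1, 0], [0, 0, 0]]
    - [[-3.9, 8.1, 1], [0, 0, 0]]
    - [[-3.9, 8.1, 3], [0, 0, 0]]
    - [[-3.9, 8.1, 3], [0, 0, 0]]

```text
time_s: 2.72
tcp_pos: [0.5148, -0.3032, 0.2065]
eef_rot: [180.0, -0.2, 167.9]
contact_force: [0.4, -1.3, 1.1]
gripper_width: 0.0599
gripper_force: 0.0
```

```bash
python3 - <<'E'
from h import *
print(r.get_state()["tcp_pos"])
D={c:viewer.capture(c) for c in("scene","top")}
im=[cv2.resize(D["scene"]["image"][90:240,60:210],(400,400)),cv2.resize(D["top"]["image"][130:240,310:420],(400,400))]
cv2.imwrite("pics/c3.png",np.hstack(im))
E
```

```text
[ 0.51480463 -0.30324163  0.20652511]
```

View pics/c3.png

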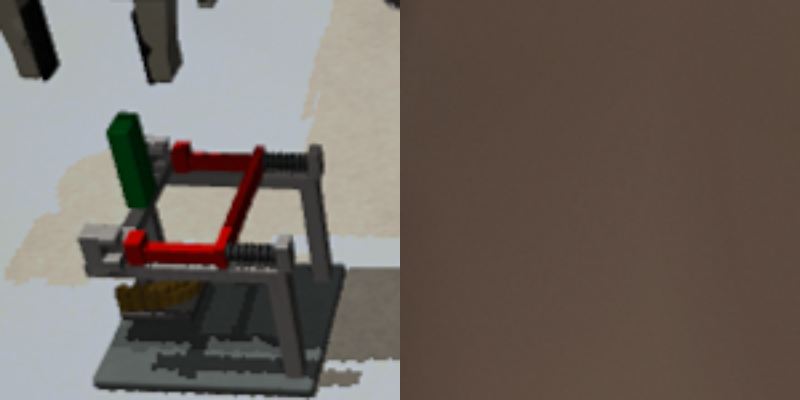

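The crop shows the fingertips at about (40,75) and (160,75), above the block top at (123,120). I'll check that against the projected TCP.

```bash
python3 - <<'E'
from h import *
s=r.get_state();print(s["tcp_pos"],s["gripper_width"],s["eef_rot"])
d=viewer.capture("scene");t=s["tcp_pos"];u=np.array([.208,.978,0])
f=lambda P:((proj(P,d)-[60,90])*400/150).round(0).tolist()
print("tcp",f(t),"pads tips",f(t+.03*u),f(t-.03*u),"block top c",f([.5188,-.2997,.175]))
print(s["time_s"])
E
```

```text
[ 0.51598276 -0.30373676  0.20851157] 0.06014873999023565 [-1.79977934e+02 -1.35875536e-02  1.67908650e+02]
tcp [[101.0, 69.0]] pads tips [[151.0, 71.0]] [[52.0, 68.0]] block top c [[121.0, 118.0]]
2.825
```

>>> move_arm:
  targets:
    - [[0, 0, 0], [0, 0, 0]]
    - [[0, 0, 0], [0, 0, 0]]

```text
time_s: 3.12
tcp_pos: [0.5165, -0.3031, 0.2087]
eef_rot: [-180.0, 0.0, 167.9]
contact_force: [-0.1, -0.5, -0.2]
gripper_width: 0.0601
gripper_force: 0.0
```

>>> move_arm:
  targets:
    - [[-0.15, 0.4, 2], [0, 0, 0]]
    - [[-0.15, 0.4, 4.5], [0, 0, 0]]
    - [[-0.15, 0.4, 6.8], [0, 0, 0]]
    - [[-0.15, 0.4, 6.8], [0, 0, 0]]
  jaw: 4.5

```text
time_s: 3.62
tcp_pos: [0.5177, -0.2989, 0.1388]
eef_rot: [180.0, -0.2, 167.9]
contact_force: [-0.6, 0.4, 0.0]
gripper_width: 0.0451
gripper_force: 0.0
```

>>> move_arm:
  targets:
    - [[0, 0, 0], [0, 0, 0]]
    - [[0, 0, 0], [0, 0, 0]]
    - [[0, 0, 0], [0, 0, 0]]
  jaw: 0.5
  squeeze: 12

```text
time_s: 4.0
tcp_pos: [0.5191, -0.2993, 0.1411]
eef_rot: [-180.0, 0.1, 168.0]
contact_force: [-0.1, 0.1, 0.2]
gripper_width: 0.0207
gripper_force: 0.0
```

>>> move_arm:
  targets:
    - [[0, 0, 0], [0, 0, 0]]
    - [[0, 0, 0], [0, 0, 0]]
    - [[0, 0, 0], [0, 0, 0]]

```text
time_s: 4.38
tcp_pos: [0.5189, -0.2994, 0.1408]
eef_rot: [-180.0, 0.0, 168.0]
contact_force: [-1.0, 0.2, 5.4]
gripper_width: 0.0138
gripper_force: 12.0
```

>>> move_arm:
  targets:
    - [[0, 0, 0], [0, 0, 0]]
    - [[0, 0, 0], [0, 0, 0]]
  squeeze: 45

```text
time_s: 4.62
tcp_pos: [0.5189, -0.2994, 0.1408]
eef_rot: [-180.0, 0.0, 168.0]
contact_force: [-0.9, 0.2, 5.4]
gripper_width: 0.0138
gripper_force: 45.0
```

>>> move_arm:
  targets:
    - [[0, 0.4, 0], [0, 0, 0]]
    - [[0, 0.8, 0], [0, 0, 0]]
    - [[0, 0.8, 0], [0, 0, 0]]

```text
time_s: 5.0
tcp_pos: [0.5206, -0.292, 0.1408]
eef_rot: [-179.9, 0.0, 168.0]
contact_force: [-0.6, -4.7, 6.3]
gripper_width: 0.014
gripper_force: 45.0
```

>>> move_arm:
  targets:
    - [[0, 0.4, 0], [0, 0, 0]]
    - [[0, 0.8, 0], [0, 0, 0]]
    - [[0, 1.1, 0], [0, 0, 0]]
    - [[0, 1.1, 0], [0, 0, 0]]

```text
time_s: 5.5
tcp_pos: [0.5228, -0.2814, 0.1408]
eef_rot: [-179.9, 0.0, 168.0]
contact_force: [-2.2, -6.9, 5.1]
gripper_width: 0.0139
gripper_force: 45.0
```

```bash
python3 - <<'E'
from h import *
d=viewer.capture("scene");cv2.imwrite("pics/c4.png",cv2.resize(d["image"][100:220,60:210],(750,600)))
E
```

```text
(no output)
```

View pics/c4.png

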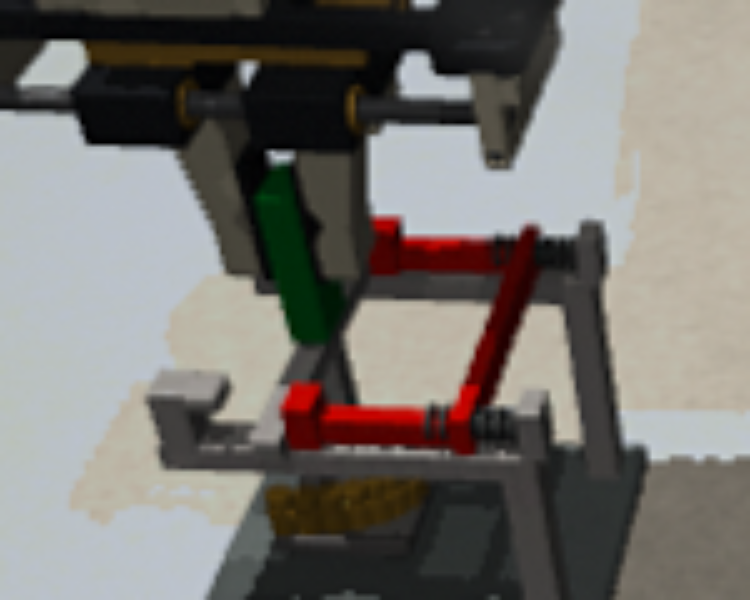

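The bar, at about (270,415), sits against the pads and is well clear of the nose, which ends at x≈230. Lifting straight up.

>>> move_arm:
  targets:
    - [[0, 0, -1], [0, 0, 0]]
    - [[0, 0, -2.5], [0, 0, 0]]
    - [[0, 0, -5.5], [0, 0, 0]]
    - [[0, 0, -9], [0, 0, 0]]
    - [[0, 0, -12.5], [0, 0, 0]]

```text
time_s: 6.18
tcp_pos: [0.5227, -0.2799, 0.2669]
eef_rot: [179.9, 0.0, 168.0]
contact_force: [1.2, -0.3, -1.7]
gripper_width: 0.0138
gripper_force: 45.0
```

>>> move_arm:
  targets:
    - [[0, 0, 0], [0, 0, 0]]

```text
time_s: 6.3
tcp_pos: [0.5243, -0.2805, 0.2691]
eef_rot: [180.0, 0.4, 168.0]
contact_force: [1.2, -0.3, -2.7]
gripper_width: 0.0139
gripper_force: 45.0
```

```bash
python3 - <<'E'
from h import *
d=viewer.capture("scene");s=r.get_state();print(s["tcp_pos"],s["contact_force"],s["moment"])
cv2.imwrite("pics/c5.png",cv2.resize(d["image"][60:240,60:300],(800,600)))
E
```

```text
[ 0.52335915 -0.28010438  0.26696563] [ 0.10947011  0.02404858 -3.0544828 ] [0.00054507 0.00383008 0.0029282 ]
```

View pics/c5.png

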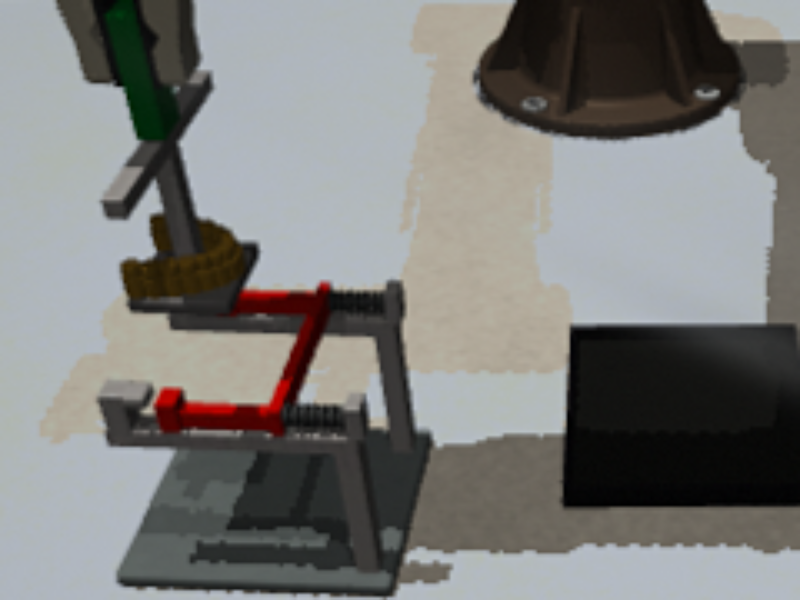

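The model is free of the hook and hangs upright in the grip; the keeper has sprung shut. Next I'll carry it over the tray.

>>> move_arm:
  targets:
    - [[0.8, 2.0, 0], [0, 0, 0]]
    - [[2.4, 6.2, 0], [0, 0, 0]]
    - [[4.4, 11.4, 0], [0, 0, 0]]
    - [[6.3, 16.5, 0], [0, 0, 0]]
    - [[7.9, 20.7, 0], [0, 0, 0]]

```text
time_s: 6.98
tcp_pos: [0.487, -0.0592, 0.2643]
eef_rot: [180.0, -0.1, 168.0]
contact_force: [0.6, 0.3, -1.6]
gripper_width: 0.0135
gripper_force: 45.0
```

>>> move_arm:
  targets:
    - [[1, 2.6, 0], [0, 0, 0]]
    - [[1.5, 3.9, 2], [0, 0, 0]]
    - [[1.5, 3.9, 6], [0, 0, 0]]
    - [[1.5, 3.9, 10], [0, 0, 0]]
    - [[1.5, 3.9, 12], [0, 0, 0]]

```text
time_s: 7.6
tcp_pos: [0.4795, -0.0201, 0.1423]
eef_rot: [-179.9, -0.2, 168.0]
contact_force: [0.9, 0.4, -1.2]
gripper_width: 0.0139
gripper_force: 45.0
```

>>> move_arm:
  targets:
    - [[0, 0, 0], [0, 0, 0]]
    - [[0, 0, 0], [0, 0, 0]]

```text
time_s: 7.85
tcp_pos: [0.4822, -0.0201, 0.1458]
eef_rot: [180.0, 0.0, 168.0]
contact_force: [0.4, 0.2, -3.3]
gripper_width: 0.0139
gripper_force: 45.0
```

```bash
python3 - <<'E'
from h import *
d=viewer.capture("scene");s=r.get_state();print(s["tcp_pos"],s["contact_force"],s["moment"])
cv2.imwrite("pics/c6.png",cv2.resize(d["image"][60:240,180:420],(800,600)))
E
```

```text
[ 0.48255127 -0.0200448   0.14619179] [ 1.0524965  -0.90912204 -2.14770649] [-0.02218372 -0.05088317  0.0150569 ]
```

View pics/c6.png

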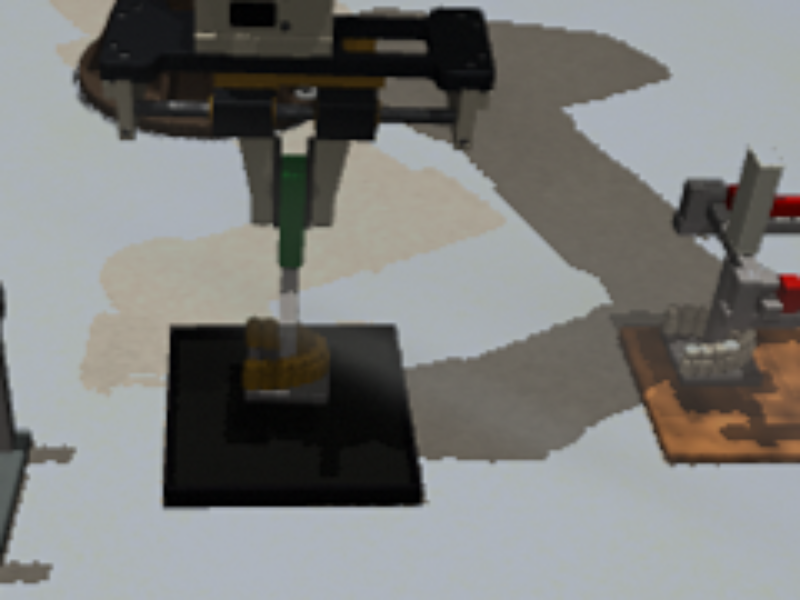

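The model is above the tray, centred and upright. Lowering it to contact now.

>>> move_arm:
  targets:
    - [[0, 0, 1], [0, 0, 0]]
    - [[0, 0, 2], [0, 0, 0]]
    - [[0, 0, 2.6], [0, 0, 0]]
    - [[0, 0, 2.7], [0, 0, 0]]
    - [[0, 0, 2.7], [0, 0, 0]]

```text
time_s: 8.52
tcp_pos: [0.4822, -0.0205, 0.1182]
eef_rot: [-180.0, -0.0, 168.0]
contact_force: [0.8, 0.5, -2.3]
gripper_width: 0.0137
gripper_force: 45.0
```

>>> move_arm:
  targets:
    - [[0, 0, 0.1], [0, 0, 0]]
    - [[0, 0, 0.15], [0, 0, 0]]
    - [[0, 0, 0.2], [0, 0, 0]]
    - [[0, 0, 0.2], [0, 0, 0]]

```text
time_s: 9.02
tcp_pos: [0.4821, -0.0205, 0.1162]
eef_rot: [180.0, 0.0, 168.0]
contact_force: [-0.3, -0.3, -2.0]
gripper_width: 0.0136
gripper_force: 45.0
```

>>> move_arm:
  targets:
    - [[0, 0, 0.05], [0, 0, 0]]
    - [[0, 0, 0.1], [0, 0, 0]]
    - [[0, 0, 0.1], [0, 0, 0]]

```text
time_s: 9.4
tcp_pos: [0.4821, -0.0205, 0.1152]
eef_rot: [-180.0, -0.0, 168.0]
contact_force: [0.3, -0.0, -3.3]
gripper_width: 0.0136
gripper_force: 45.0
```

>>> move_arm:
  targets:
    - [[0, 0, 0.05], [0, 0, 0]]
    - [[0, 0, 0.05], [0, 0, 0]]

```text
time_s: 9.65
tcp_pos: [0.4822, -0.0205, 0.1148]
eef_rot: [180.0, 0.0, 168.0]
contact_force: [0.2, -0.4, -1.5]
gripper_width: 0.014
gripper_force: 45.0
```

>>> move_arm:
  targets:
    - [[0, 0, 0.05], [0, 0, 0]]
    - [[0, 0, 0.05], [0, 0, 0]]

```text
time_s: 9.9
tcp_pos: [0.4823, -0.0205, 0.1148]
eef_rot: [180.0, 0.0, 168.0]
contact_force: [-1.2, 0.5, 4.2]
gripper_width: 0.0137
gripper_force: 45.0
```

Contact with the floor. Reducing the squeeze first, then opening slowly and rising.

>>> move_arm:
  targets:
    - [[0, 0, 0], [0, 0, 0]]
    - [[0, 0, 0], [0, 0, 0]]
  squeeze: 5

```text
time_s: 10.15
tcp_pos: [0.4824, -0.0205, 0.1148]
eef_rot: [180.0, 0.0, 168.0]
contact_force: [-1.9, -0.3, 5.9]
gripper_width: 0.0141
gripper_force: 5.0
```

>>> move_arm:
  targets:
    - [[0, 0, 0], [0, 0, 0]]
    - [[0, 0, 0], [0, 0, 0]]
    - [[0, 0, 0], [0, 0, 0]]
    - [[0, 0, 0], [0, 0, 0]]
  jaw: 4.5

```text
time_s: 10.65
tcp_pos: [0.4821, -0.0205, 0.1141]
eef_rot: [-180.0, -0.0, 168.0]
contact_force: [0.1, -0.3, 0.1]
gripper_width: 0.0436
gripper_force: 0.0
```

>>> move_arm:
  targets:
    - [[0, 0, -1], [0, 0, 0]]
    - [[0, 0, -4], [0, 0, 0]]
    - [[0, 0, -8], [0, 0, 0]]
    - [[0, 0, -13], [0, 0, 0]]
    - [[0, 0, -13], [0, 0, 0]]

```text
time_s: 11.28
tcp_pos: [0.4843, -0.0201, 0.249]
eef_rot: [179.8, 0.4, 168.0]
contact_force: [0.8, 0.1, -0.1]
gripper_width: 0.0451
gripper_force: 0.0
```

```bash
python3 - <<'E'
from h import *
d=viewer.capture("scene");s=r.get_state();print(s["tcp_pos"],s["contact_force"],s["gripper_width"],s["time_s"])
cv2.imwrite("pics/c7.png",cv2.resize(d["image"][60:240,60:420],(800,400)))
E
```

```text
[ 0.48299309 -0.02016364  0.24655706] [-0.22490719  0.31456205 -0.71558641] 0.045051045391337134 11.325
```

View pics/c7.png

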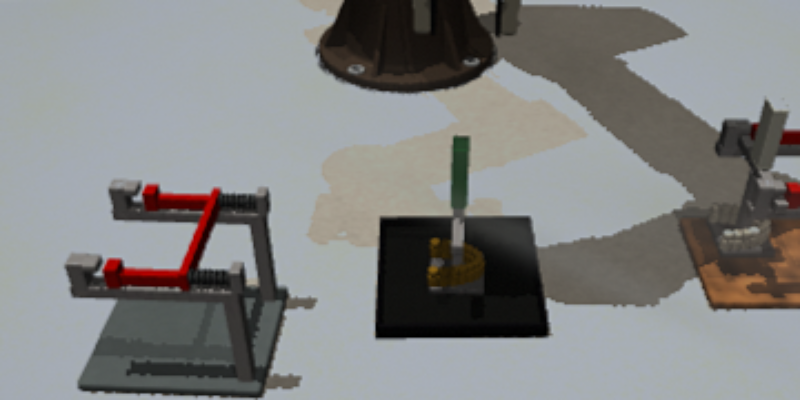

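The green model stands upright in the tray at about (457,260), the gripper is clear above it, and the white model still hangs.

```bash
python3 -c "
from plant import r
print(r.close_job())"
```

```text
the job is handed in; nothing more can be done
None
```

The green-gripped model is off its hook and stands upright on the tray floor, released with the gripper clear; the white one still hangs, and the job was handed in at about 11.3 s.

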